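# Put the wheel-nut sockets back in their tray

## Robot

A 6-joint arm with a two-finger parallel gripper is mounted at the origin on the work surface. World frame = base frame: x ahead of the robot, y to its left, z up, the work surface at z = 0. Lengths are in mm, angles in rad, forces in N, time in s.
With the tool pointing down it reaches from about 400 to 925 mm from the base axis. Payload 3.4 kg.
Tool frame: the origin (TCP) lies midway between the tips of the shut fingers; the grasp point (between the pads) lies 19 mm behind it; z points along the fingers, x is the direction in which the jaws open and shut, and the axes are right-handed (so a half turn about z gives the same grasp; the last joint's range is limited). The gripper opens to 85 mm and grips with 20 to 120 N. Pads are 22 mm wide; open, the fingers measure 114 mm over their backs; the gripper's body (76 mm by 85 mm) begins 54 mm behind the grasp point. The pads swing forward as they close: fully open they stand 13 mm farther back than shut.
Start: joints at [-1.214, 0.307, 1.506, -0, 1.328, -0.073], TCP at [239.574, -522.719, 197.005] pointing down, gripper open.
Joint ranges: [-3.12, 3.12], [-1.05, 2.28], [0.14, 2.33], [-1.42, 4.57], [0.1, 2.73], [-2.68, 2.68]. Speed limits (rad/s): [2.57, 2.57, 3.14, 3.14, 3.14, 3.14].

## Interface

Orientations are given as a unit quaternion [w, x, y, z].
In Python, from bench import sensors, snapshot, r gives the robot as it stands.
- The arm moves only by the shell command python3 -m handwheel 'ROWS' [FORCE]. ROWS is a JSON object of lists of equal length, an entry for each row: "dr": the turn, a rotation vector about the tool's x, y, z in rad, a list of three; "offset": the shift along the tool's x, y, z in mm, a list of three; "grip": the opening, from 0 (shut) to 1 (fully open). A call has 1 to 10 rows; each row is the pose to reach, as a shift and turn from the pose commanded when the call began, along the tool's axes at that moment; what a row does not reach only later rows make up. A row lasts 1/10 s, in which the tool goes at most 50 mm and 8.59 degrees, less where a joint would pass 70% of its speed; a pose out of reach is approached as far as the arm can. A call with a gripper value outside its range is refused whole. The fingers move at their own pace and stop on an object; FORCE is the grip in N (left out, the last holds). Time passes only in rows, so rows that repeat a pose let the fingers close. It gives the time, the measured TCP pose, the force and the opening at its end, in the units of the state.
- sensors.read_state(): the state, without advancing time (a new reading comes with each control period).
- snapshot(name): name is "scene" or "top" or "wrist"; returns a dict with "pixels" (400x640x3 uint8, red, green, blue), "fovy" (degrees; the focal length in pixels is half the picture's height over the tangent of half this angle, whatever the lens; pixels are square), "cx", "cy" (the principal point, pixels), "k1" (the pictures are not rectified: a ray, as slopes to the right and down, at radius r is drawn at 1 + k1 r^2 times it, then the intrinsics apply), "R" (3x3) and "t" (3): a world point X has camera coordinates R X + t; the wrist camera has in their place "mount" (4x4, takes a point from camera to tool coordinates, whose origin is the TCP and whose axes are the tool frame's). Camera axes: x right, y down, z forward; pixel columns grow to the right and rows downward; lengths in mm; the calibration is good to about 2 mm. A picture is of the moment at which its call begins: read the wrist's pose just before it. There is no depth.
- r.job_done(): hands the job in, once; it reports no verdict.
The state is a dict: "time": time; "qpos": joint angles; "qd": joint speeds; "tau": joint torques, N m; "eef_pos": TCP position; "tool_rot": TCP orientation; "contact_force": force on the tool from outside, world axes, zero at the start; "ft_torque": the same for the moment, N m; "gripper_width": finger opening in mm.
Only numpy, scipy, OpenCV 4.12 (cv2) and the standard library are available. Lean on these libraries where they do the work, as an engineer would, in place of code of your own. Each camera call takes 0.05 s, during which the arm holds its last target. There are 200 camera calls.

## Task

Put the three colour-sleeved wheel-nut sockets back in the socket tray, each standing upright on the floor of the cup of its own colour, and leave the two black impact sockets standing where they are. One of the sockets is tucked in behind the green oil can: move the can out of the way and stand it wholly on the round cork mat, keeping it upright all the while. At the end everything is let go and at rest.

Things in the scene. Friction and masses are not known exactly. Their poses are not given: they have to be found in the camera images.
- red_socket: Steel wheel-nut socket with a red plastic sleeve over its upper two thirds (red ring round a bright rim and a dark hole when seen from above). Loose, standing upright: a plain round cylinder 34 mm in diameter, 65 mm high, about 0.18 kg. Origin: centre of its underside; z up its axis. To go into the red cup. One of the three sleeved sockets, which one varies, stands close behind the oil can (about 6 to 10 mm gap), on the side away from the robot.
- yellow_socket: Steel wheel-nut socket with a yellow plastic sleeve over its upper two thirds (yellow ring round a bright rim and a dark hole when seen from above). Loose, standing upright: a plain round cylinder 32 mm in diameter, 65 mm high, about 0.18 kg. Origin: centre of its underside; z up its axis. To go into the yellow cup. One of the three sleeved sockets, which one varies, stands close behind the oil can (about 6 to 10 mm gap), on the side away from the robot.
- blue_socket: Steel wheel-nut socket with a blue plastic sleeve over its upper two thirds (blue ring round a bright rim and a dark hole when seen from above). Loose, standing upright: a plain round cylinder 30 mm in diameter, 65 mm high, about 0.18 kg. Origin: centre of its underside; z up its axis. To go into the blue cup. One of the three sleeved sockets, which one varies, stands close behind the oil can (about 6 to 10 mm gap), on the side away from the robot.
- black_socket_red_band: Look-alike that does not belong in the tray: an all-black impact socket with only a narrow red band round it (black from above). Loose, upright, 34 mm in diameter, 65 mm high. Origin: centre of its underside. Leave it where it stands.
- black_socket_blue_band: Look-alike that does not belong in the tray: an all-black impact socket with only a narrow blue band round it (black from above). Loose, upright, 30 mm in diameter, 65 mm high. Origin: centre of its underside. Leave it where it stands.
- oil_can: Green spray oil can with a white band and a white nozzle cap, loose, standing upright: straight round body 52 mm in diameter up to 92 mm, then a 34 mm cap up to 115 mm; about 0.25 kg. Origin: centre of its underside; z up its axis. Stands in front of (robot side of) one of the sleeved sockets.
- cork_mat: Round cork mat, 84 mm in diameter, 5 mm thick, fixed flat on the bench. Origin: centre of its underside. The oil can is to stand on it. It lies either on the left, on the robot's side of the tray, or on the far right; a white grease tub with a black lid (72 mm in diameter, 52 mm high) stands in the other of these two places.
- red_cup: Square open red cup, one of three fixed in a row, 72 mm apart, in the aluminium socket tray (rim of tray 14 mm high). Outside 60 x 60 mm, inside 54 x 54 mm, walls 3 mm thick, rim 20 mm above the origin. Origin: centre of its underside (3 mm above the bench); its inner floor is 3 mm above the origin. The row of cups runs along the cup's y axis, its x axis points across the row, z up.
- yellow_cup: Square open yellow cup, one of three fixed in a row, 72 mm apart, in the aluminium socket tray (rim of tray 14 mm high). Outside 60 x 60 mm, inside 54 x 54 mm, walls 3 mm thick, rim 20 mm above the origin. Origin: centre of its underside (3 mm above the bench); its inner floor is 3 mm above the origin. The row of cups runs along the cup's y axis, its x axis points across the row, z up.
- blue_cup: Square open blue cup, one of three fixed in a row, 72 mm apart, in the aluminium socket tray (rim of tray 14 mm high). Outside 60 x 60 mm, inside 54 x 54 mm, walls 3 mm thick, rim 20 mm above the origin. Origin: centre of its underside (3 mm above the bench); its inner floor is 3 mm above the origin. The row of cups runs along the cup's y axis, its x axis points across the row, z up.
Not all that is in view belongs to the job. Leave any turquoise or white look-alike of the blue_cup alone.

How it is judged (in metres and radians):
At the end, for the whole second after the job is handed in: Each sleeved socket stands upright (0.12 rad) on the floor of the cup of its colour, within 19 mm of its centre; the can upright on the cork mat within 18 mm of its centre; both black sockets upright within 20 mm of where they started; all released and at rest (horizontal distance between red_socket and red_cup below 0.019 m and z of red_socket in the frame of red_cup between -0.002 and 0.007 m and angle between each of red_socket, yellow_socket, blue_socket, oil_can, black_socket_red_band, black_socket_blue_band's own z axis and vertical below 0.12 rad and contact force between each of red_socket, yellow_socket, blue_socket, oil_can and the fingers below 0.05 N and linear speed of each of red_socket, yellow_socket, blue_socket, oil_can below 0.02 m/s and angular speed of each of red_socket, yellow_socket, blue_socket, oil_can below 0.2 rad/s and horizontal distance between yellow_socket and yellow_cup below 0.019 m and z of yellow_socket in the frame of yellow_cup between -0.002 and 0.007 m and horizontal distance between blue_socket and blue_cup below 0.019 m and z of blue_socket in the frame of blue_cup between -0.002 and 0.007 m and horizontal distance between oil_can and cork_mat below 0.018 m and z of oil_can in the frame of cork_mat between 0.002 and 0.008 m and distance of each of black_socket_red_band, black_socket_blue_band from where it was at the start of the episode below 0.02 m); the robot touches nothing.
It fails at once if a black socket is shifted by more than 20 mm or tipped (distance of any of black_socket_red_band, black_socket_blue_band from where it was at the start of the episode above 0.02 m or angle between any of black_socket_red_band, black_socket_blue_band's own z axis and vertical above 0.4 rad).
It fails at once if the oil can is tipped by more than 0.6 rad (angle between oil_can's own z axis and vertical above 0.6 rad).
It also fails if it takes over 112 s, if anything falls off the work surface, if the arm or the gripper's body presses on something with over 40 N, if the wrist force passes 120 N, or if a joint passes its speed limit or range.

## Working session

There is one attempt and no reset: what is moved stays moved. The work goes in short steps, Python scripts to look and compute and a shell command to move; the robot and the scene stay as the last step left them, time stands still between calls to the robot, and variables do not carry over. Pictures are saved under pics/ and viewed, about 12 in all and at most 16, crops included, and the job is handed in when it is done.

```bash
ls; mkdir -p pics; cat > h.py <<'E'
import numpy as np, cv2
from bench import sensors, snapshot, r
def save(n,p): cv2.imwrite('pics/'+n+'.png', p[:,:,::-1])
def K(s):
    f=200/np.tan(np.radians(s['fovy'])/2); return f
def ray(s,uv):
    f=K(s); d=np.array([(uv[0]-s['cx'])/f,(uv[1]-s['cy'])/f]); x=d.copy()
    for _ in range(20): x=d/(1+s['k1']*(x@x))
    return np.array([x[0],x[1],1.])
def pose(s,st=None):
    if 'R' in s: R=np.array(s['R']);return R.T, -R.T@np.array(s['t'])
    M=np.array(s['mount']); T=toolT(st); A=T@M
    return A[:3,:3],A[:3,3]
def toolT(st):
    from scipy.spatial.transform import Rotation as Ro
    w,x,y,z=st['tool_rot']; T=np.eye(4); T[:3,:3]=Ro.from_quat([x,y,z,w]).as_matrix(); T[:3,3]=st['eef_pos']; return T
def onplane(s,uv,z,st=None):
    R,o=pose(s,st); d=R@ray(s,uv); return o+d*(z-o[2])/d[2]
def proj(s,X,st=None):
    R,o=pose(s,st); c=R.T@(np.array(X)-o); a=c[:2]/c[2]; a=a*(1+s['k1']*(a@a)); return a*K(s)+[s['cx'],s['cy']]
E
python3 - <<'E'
from h import *
st=sensors.read_state(); print(st)
for n in ['scene','top','wrist']:
    s=snapshot(n); save(n+'0',s['pixels']); print(n,{k:v for k,v in s.items() if k!='pixels'})
    if n!='wrist': print(pose(s))
E
```

```text
pics
{'time': 0.0, 'qpos': array([-1.21451411e+00,  3.07550290e-01,  1.50770016e+00, -2.07751291e-06,
        1.32837143e+00, -7.34945918e-02]), 'qd': array([ 6.87699602e-04,  1.78079749e-04, -7.94523557e-04,  4.43251209e-05,
       -7.18573680e-04, -6.86869968e-04]), 'tau': array([-8.74665948e-04, -4.57556570e+01, -2.51916808e+01, -9.93012009e-05,
        1.30849052e-02, -7.38531071e-06]), 'eef_pos': array([ 239.29328366, -521.99107191,  196.08400534]), 'tool_rot': array([-6.08369214e-04,  8.41625486e-01, -5.40060656e-01, -8.11988175e-04]), 'contact_force': array([ 0.06548256, -0.97102435, -0.00919875]), 'ft_torque': array([-0.00614405,  0.00255574, -0.01704354]), 'gripper_width': 85.46216082003183}
scene {'fovy': 47.041978148537034, 'cx': 325.85718517078453, 'cy': 207.98564009580298, 'k1': -0.046831573326941295, 'R': array([[ 0.76062921,  0.64897093,  0.01673123],
       [ 0.38780474, -0.43355759, -0.81340968],
       [-0.52062528,  0.62519161, -0.58145057]]), 't': array([-375.86547711, -159.90560958, 1483.15626445])}
(array([[ 0.76062921,  0.38780474, -0.52062528],
       [ 0.6489
[... 421 characters left out ...]
8, 528.06379807, 988.55302717])}
(array([[ 0.01474567, -0.98505199,  0.17162499],
       [-0.99985673, -0.01595323, -0.00565886],
       [ 0.00831224, -0.17151696, -0.9851461 ]]), array([ 350.92868818,  -14.37861662, 1064.67713196]))
wrist {'fovy': 58.201430037718566, 'cx': 314.94822675132383, 'cy': 195.41433184332814, 'k1': -0.026126861994633196, 'mount': array([[ 9.99999403e-01,  3.74985662e-04,  1.02641621e-03,
         7.21254029e-02],
       [-6.77705808e-04,  9.49645709e-01,  3.13325021e-01,
        -8.03583392e+01],
       [-8.57239355e-04, -3.13325530e-01,  9.49645396e-01,
        -1.77310186e+02],
       [ 0.00000000e+00,  0.00000000e+00,  0.00000000e+00,
         1.00000000e+00]])}
```

View pics/top0.png

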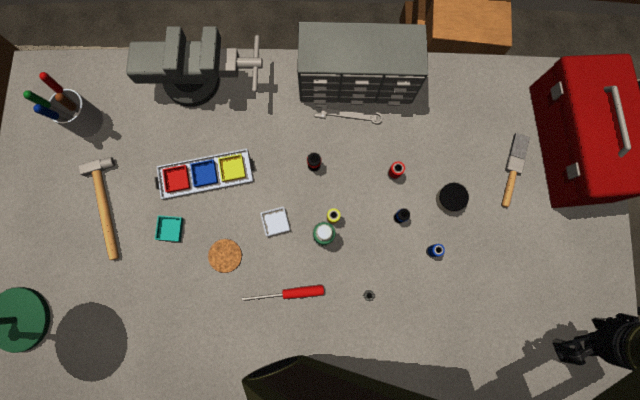

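View pics/scene0.png

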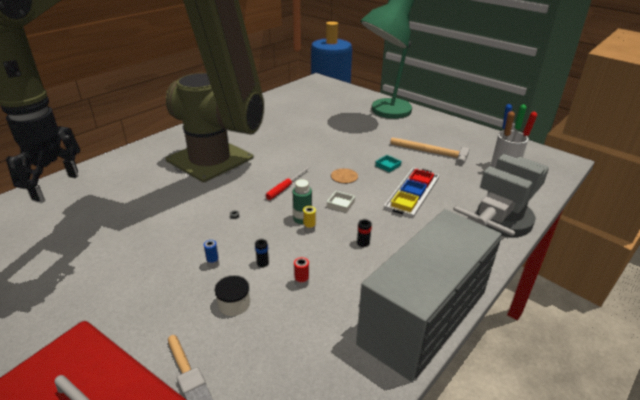

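Top picture:
- Red socket at (398,171), yellow socket at (334,215) behind the can, whose cap is at (324,234), and blue socket at (437,251).
- Black sockets at (314,161) and (403,215), a nut at (369,296) and a tub at (453,198).
- Cups: red (177,179), blue (205,173), yellow (232,168). Cork mat at (225,256).

Things that could be mistaken for the targets:
- **Blue cup:** the turquoise tray (169,230) and the white tray (275,222).
- **Red/blue sockets:** the banded black sockets, and the screwdriver handle (304,292) for red.

The choices above are made by colour. Next I measure and check them in one crop.

```bash
cat > meas.py <<'E'
from h import *
s=snapshot('top'); im=s['pixels']; hsv=cv2.cvtColor(im,cv2.COLOR_RGB2HSV)
def near(mask,c,rad):
    m=np.zeros(mask.shape,np.uint8); cv2.circle(m,c,rad,255,-1); m&=mask
    n,l,stt,cen=cv2.connectedComponentsWithStats(m); i=1+np.argmax(stt[1:,4])
    pts=np.argwhere(l==i)[:,::-1].astype(np.float32); return pts
S=hsv[:,:,1];H=hsv[:,:,0];V=hsv[:,:,2]
col={'red':((H<8)|(H>172))&(S>150)&(V>60),'yellow':(H>20)&(H<35)&(S>130)&(V>60),'blue':(H>100)&(H<130)&(S>120)&(V>50)}
cups={'red':(177,179),'blue':(205,173),'yellow':(232,168)}
soc={'red':(398,171),'yellow':(334,215),'blue':(437,251)}
for c in col:
    m=col[c].astype(np.uint8)*255
    p=near(m,cups[c],18); rr=cv2.minAreaRect(p); print(c,'cup',rr, onplane(s,rr[0],23)[:2].round(1))
    q=near(m,soc[c],13); print(c,'sock px',q.min(0),q.max(0))
S_=[('mat',(225,256),5),('cap',(324,233),115),('redtop',(398,168.5),65),('yeltop',(334,215),65),('bluetop',(437.5,249.5),65),('brtop',(314,158),65),('bbtop',(403,214),65),('tub',(454,194),52)]
for n,uv,z in S_: print(n,onplane(s,uv,z)[:2].round(1))
m=((H>8)&(H<20)&(S>90)).astype(np.uint8)*255; p=near(m,(225,256),24);print('mat',p.min(0),p.max(0),onplane(s,cv2.minEnclosingCircle(p)[0],5).round(1))
a=cv2.resize(im[130:280,290:465],None,fx=4,fy=4,interpolation=cv2.INTER_CUBIC)
save('crop1',a)
E
python3 meas.py
```

```text
red cup ((175.6680145263672, 178.42401123046875), (23.791763305664062, 24.417863845825195), 79.69515228271484) [579.3 337.1]
red sock px [389. 162.] [404. 175.]
yellow cup ((231.50576782226562, 167.53756713867188), (24.177093505859375, 23.644893646240234), 81.25383758544922) [609.5 196.8]
yellow sock px [327. 209.] [339. 223.]
blue cup ((203.6216278076172, 172.729736328125), (23.67345428466797, 24.00225067138672), 80.53767395019531) [595.  266.8]
blue sock px [429. 244.] [443. 255.]
mat [388.5 205.8]
cap [439.5 -36.3]
redtop [ 603.5 -215.2]
yeltop [487.3 -60.6]
bluetop [ 408.8 -305.8]
brtop [626. -11.]
bbtop [ 492.2 -225.1]
tub [ 545.3 -354.8]
mat [208. 239.] [241. 272.] [390.3 207.8   5. ]
```

View pics/crop1.png

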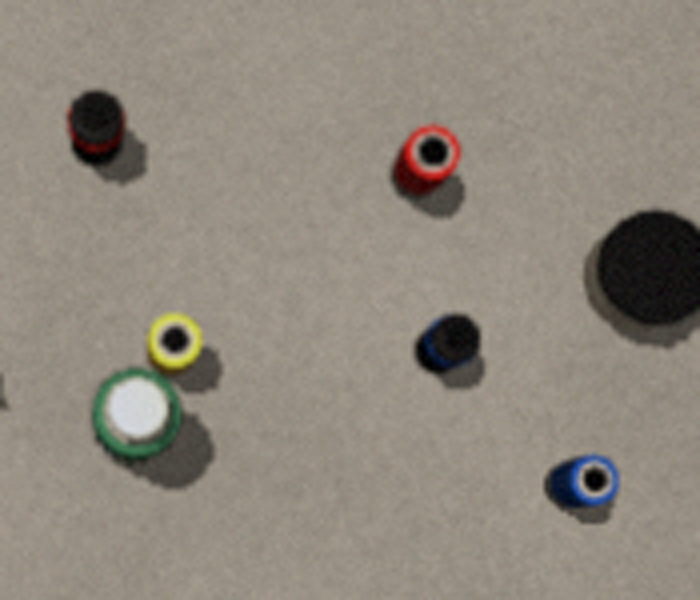

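The crop confirms the choices: red ring (433,153), yellow ring (175,340) behind the can's cap (138,407), and blue ring (595,480). The two all-black tops at (97,119) and (458,336) stay where they are. I start with blue, which is on the way.

```bash
cat >> h.py <<'E'
def plan(x,y,z,ang=None):
    st=sensors.read_state(); T=toolT(st); R=T[:3,:3]
    a0=np.degrees(np.arctan2(R[1,0],R[0,0])); o=R.T@(np.array([x,y,z])-T[:3,3])
    d=0 if ang is None else -np.radians((ang-a0+180)%360-180)
    print('from',T[:3,3].round(1),'ang',a0.round(1),'w',round(st['gripper_width'],1),'t',st['time'],'-> offset',o.round(1),'drz',round(float(d),3))
def look(name,view=True):
    st=sensors.read_state(); s=snapshot('wrist'); save(name,s['pixels']); return st,s
E
python3 - <<'E'
from h import *
plan(408,-307,200,12)
s=snapshot('top')
for n,uv,z in [('can92',(324,233.7),92),('cap',(324.5,231.8),115),('bb',(404.5,214),65),('rb',(314.2,159.7),65),('blue',(438.75,250),65),('red',(398.2,168.3),65)]: print(n,onplane(s,uv,z).round(1))
E
```

```text
from [ 239.4 -522.3  196.4] ang -65.4 w 85.5 t 0.2 -> offset [-125.4 -243.    -3.4] drz -1.35
can92 [440.  -36.8  92. ]
cap [442.2 -37.4 115. ]
bb [ 492.2 -228.7   65. ]
rb [621.8 -11.5  65. ]
blue [ 407.7 -308.7   65. ]
red [ 604.  -215.7   65. ]
```

```bash
python3 -m handwheel '{"dr":[[0,0,-1.35],[0,0,-1.35],[0,0,-1.35],[0,0,-1.35],[0,0,-1.35],[0,0,-1.35],[0,0,-1.35],[0,0,-1.35],[0,0,-1.35],[0,0,-1.35]],"offset":[[-125,-244,-3],[-125,-244,-3],[-125,-244,-3],[-125,-244,-3],[-125,-244,-3],[-125,-244,-3],[-125,-244,-3],[-125,-244,-3],[-125,-244,-3],[-125,-244,-3]],"grip":[1,1,1,1,1,1,1,1,1,1]}' 30
python3 - <<'E'
from h import *
plan(408,-308,200,12)
st,s=look('w1'); print(proj(s,[408,-308,65],st), proj(s,[492,-228,65],st))
E
```

```text
time: 1.25
eef_pos: [409.3, -307.1, 200.0]
tool_rot: [-0.0, 0.995, 0.105, -0.0]
contact_force: [-0.2, 0.5, -0.3]
gripper_width: 85.1
from [ 409.3 -307.1  200. ] ang 12.0 w 85.1 t 1.25 -> offset [-1.5  0.6 -0. ] drz 0.0
[313.25203046 171.67981815] [429.9099897  102.24771216]
```

View pics/w1.png

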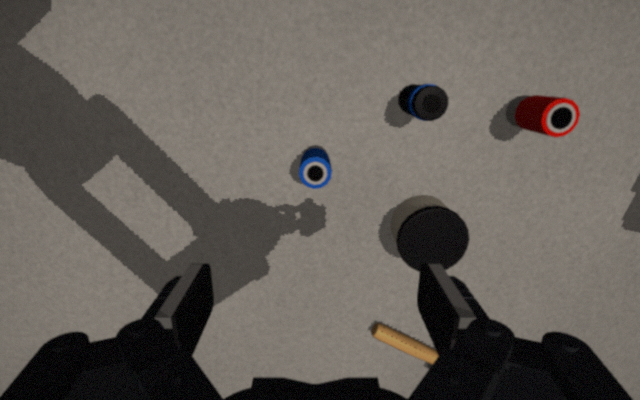

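Wrist view: the blue ring is at (316,173), close to the predicted (313,172). The black blue-band socket is at (430,101), red at (561,117) and the tub at (432,238). The spot under the fingers is clear.

```bash
python3 - <<'E'
from h import *
st=sensors.read_state(); s=snapshot('wrist')
p=onplane(s,(315.8,173.2),65,st); print(p, onplane(s,(561.5,117.3),65,st), onplane(s,(431,102),65,st))
plan(p[0],p[1],100,12); plan(p[0],p[1],32,12)
E
```

```text
[ 410.45120852 -309.01778601   65.        ] [ 608.27710074 -216.2704535    65.        ] [ 493.07981897 -228.05089724   65.        ]
from [ 409.2 -307.3  200. ] ang 11.8 w 85.4 t 1.35 -> offset [  0.8   1.9 100. ] drz -0.004
from [ 409.2 -307.3  200. ] ang 11.8 w 85.4 t 1.35 -> offset [  0.9   1.9 168. ] drz -0.004
```

```bash
python3 -m handwheel '{"dr":[[0,0,0],[0,0,0],[0,0,0],[0,0,0],[0,0,0],[0,0,0],[0,0,0],[0,0,0],[0,0,0],[0,0,0]],"offset":[[0,1.5,40],[0,1.5,85],[0,1.5,130],[0,1.5,168],[0,1.5,168],[0,1.5,168],[0,1.5,168],[0,1.5,168],[0,1.5,168],[0,1.5,168]],"grip":[1,1,1,1,1,0,0,0,0,0]}' 40
python3 -c "
from h import *
plan(595,267,200,12)"
```

```text
time: 2.35
eef_pos: [410.3, -309.4, 33.2]
tool_rot: [0.001, 0.995, 0.104, 0.001]
contact_force: [0.7, 0.1, -0.7]
gripper_width: 12.4
from [ 410.3 -309.4   33.2] ang 12.0 w 12.4 t 2.35 -> offset [ 300.5 -525.3 -167.4] drz -0.001
```

The opening of 12 mm is below the 30 mm diameter, so the grasp has gone wrong. I look before doing anything else.

```bash
python3 - <<'E'
from h import *
s1=snapshot('top'); s=snapshot('scene')
print(sensors.read_state()['gripper_width'])
a=cv2.resize(s1['pixels'][200:300,380:500],(400,333)); b=cv2.resize(s['pixels'][190:290,150:270],(400,333)); st=sensors.read_state(); w=snapshot('wrist')['pixels']
save('d1',np.vstack([np.hstack([a,b]),cv2.resize(w[150:,120:520],(400,250)).repeat(1,1) if 0 else np.hstack([cv2.resize(w,(400,250)),np.zeros((250,400,3),np.uint8)])]))
E
```

```text
0.3766897787817699
```

View pics/d1.png

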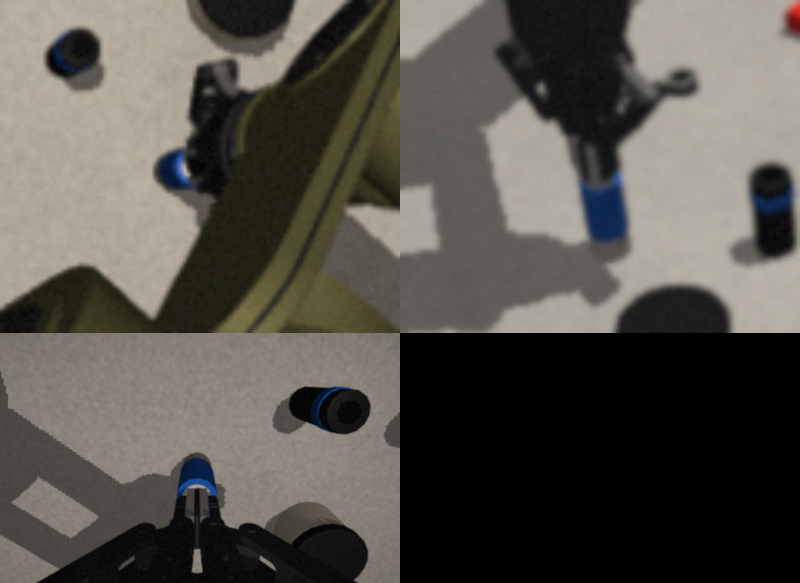

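```bash
python3 - <<'E'
from h import *
st=sensors.read_state(); w=snapshot('wrist'); sc=snapshot('scene'); print(st['eef_pos'],st['gripper_width'],st['contact_force'])
def crop(s,c,h,n,stt=None):
    im=s['pixels'].copy(); f=400/(2*h)
    x0,y0=int(c[0])-h,int(c[1])-h; a=cv2.resize(im[y0:y0+2*h,x0:x0+2*h],(400,400),interpolation=cv2.INTER_CUBIC)
    P=lambda X:tuple(int(v) for v in (proj(s,X,stt)-[x0,y0])*f)
    cv2.circle(a,P(st['eef_pos']),4,(255,0,255),1)
    for z in (65,0):
      for t in np.linspace(0,6.28,24): cv2.circle(a,P([410+15*np.cos(t),-309+15*np.sin(t),z]),1,(0,255,0),-1)
    return a
tp=st['eef_pos']
save('d2',np.hstack([crop(w,proj(w,tp,st),90,'',st),crop(sc,proj(sc,tp),50,'')]))
E
```

```text
[ 409.7847946  -309.02987414   32.49117341] -0.07367356817939791 [ 0.80551032 -0.16120512  0.22993984]
```

View pics/d2.png

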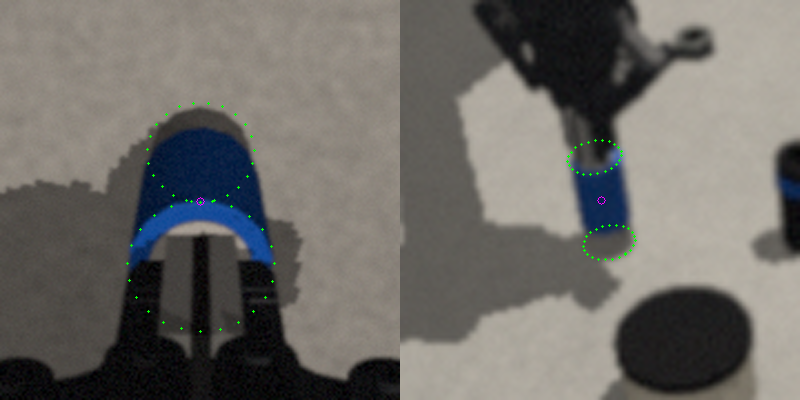

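The socket stands exactly where predicted (green outlines), yet the shut fingertips end at its rim, around (200,232) in the left panel. I raise the tool and compare the tips with the projected TCP.

```bash
python3 -m handwheel '{"dr":[[0,0,0],[0,0,0],[0,0,0],[0,0,0]],"offset":[[0,0,-30],[0,0,-60],[0,0,-60],[0,0,-60]],"grip":[0,0,0,0]}'
python3 - <<'E'
from h import *
st=sensors.read_state(); w=snapshot('wrist'); sc=snapshot('scene'); print(st['eef_pos'],st['gripper_width'],st['contact_force'])
def crop(s,c,h,n,stt=None):
    im=s['pixels'].copy(); f=400/(2*h)
    x0,y0=int(c[0])-h,int(c[1])-h; a=cv2.resize(im[y0:y0+2*h,x0:x0+2*h],(400,400),interpolation=cv2.INTER_CUBIC)
    P=lambda X:tuple(int(v) for v in (proj(s,X,stt)-[x0,y0])*f)
    cv2.circle(a,P(st['eef_pos']),4,(255,0,255),1)
    for z in (65,0):
      for t in np.linspace(0,6.28,24): cv2.circle(a,P([410+15*np.cos(t),-309+15*np.sin(t),z]),1,(0,255,0),-1)
    return a
tp=st['eef_pos']
save('d3',np.hstack([crop(w,proj(w,tp,st),90,'',st),crop(sc,proj(sc,tp),50,'')]))
E
```

```text
time: 3.0
eef_pos: [410.0, -309.2, 92.5]
tool_rot: [0.001, 0.995, 0.104, 0.001]
contact_force: [0.1, -0.2, 0.4]
gripper_width: -0.2
[ 409.96661386 -309.19954118   92.52382768] -0.2019957477643366 [ 0.06865219 -0.18783959  0.42463668]
```

View pics/d3.png

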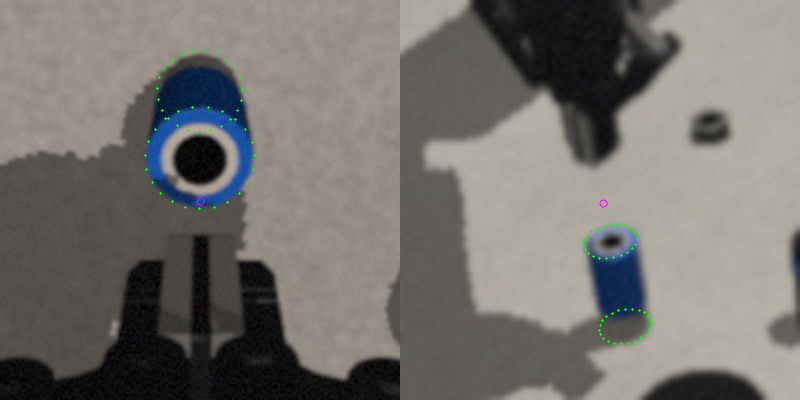

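The TCP reported lies about 31 mm beyond the real fingertips. In the right panel the tip is at (590,162) and the projected TCP at (603,203). The socket stands untouched, so I command everything 31 mm lower.

```bash
python3 -m handwheel '{"dr":[[0,0,0],[0,0,0],[0,0,0],[0,0,0],[0,0,0],[0,0,0],[0,0,0],[0,0,0],[0,0,0],[0,0,0]],"offset":[[0,0,0],[0,0,0],[0,0,0],[0,0,0],[0,0,0],[0,0,0],[0,0,30],[0,0,60],[0,0,87],[0,0,87]],"grip":[1,1,1,1,1,1,1,1,1,1]}' 40
python3 -m handwheel '{"dr":[[0,0,0],[0,0,0],[0,0,0],[0,0,0],[0,0,0],[0,0,0],[0,0,0],[0,0,0],[0,0,0],[0,0,0]],"offset":[[0,0,0],[0,0,0],[0,0,0],[0,0,0],[0,0,0],[0,0,0],[0,0,0],[0,0,0],[0,0,0],[0,0,0]],"grip":[0,0,0,0,0,0,0,0,0,0]}' 40
python3 -c "
from h import *
plan(595,267,200,12)"
```

```text
time: 4.1
eef_pos: [407.2, -306.8, 2.2]
tool_rot: [-0.003, 0.995, 0.104, -0.002]
contact_force: [-0.5, -0.2, -0.6]
gripper_width: 85.5
time: 5.1
eef_pos: [410.4, -309.7, 6.4]
tool_rot: [0.001, 0.995, 0.104, 0.001]
contact_force: [-0.1, 0.0, 7.3]
gripper_width: 28.8
from [ 410.4 -309.7    6.4] ang 12.0 w 28.8 t 5.1 -> offset [ 300.5 -525.4 -194.3] drz -0.0
```

Gripped at 28.8 mm. I lift and carry to the blue cup.

```bash
python3 -m handwheel '{"dr":[[0,0,0],[0,0,0],[0,0,0],[0,0,0],[0,0,0],[0,0,0],[0,0,0],[0,0,0],[0,0,0],[0,0,0]],"offset":[[0,0,-20],[0,0,-60],[0,0,-105],[0,0,-150],[21,-36,-155],[43,-75,-155],[64,-112,-155],[86,-150,-155],[107,-187,-155],[129,-225,-155]],"grip":[0,0,0,0,0,0,0,0,0,0]}'
python3 -m handwheel '{"dr":[[0,0,0],[0,0,0],[0,0,0],[0,0,0],[0,0,0],[0,0,0],[0,0,0],[0,0,0],[0,0,0],[0,0,0]],"offset":[[21,-37,0],[43,-75,0],[64,-112,0],[86,-150,0],[107,-187,0],[129,-225,0],[150,-262,0],[172,-300,0],[172,-300,0],[172,-300,0]],"grip":[0,0,0,0,0,0,0,0,0,0]}'
python3 - <<'E'
from h import *
plan(595,267,100,12)
st,s=look('w4')
for n,p in [('red',(579,337)),('blue',(595,267)),('yellow',(609.5,197))]: print(n,proj(s,[p[0],p[1],23],st))
E
```

```text
time: 6.1
eef_pos: [489.0, -60.3, 160.3]
tool_rot: [0.0, 0.995, 0.104, 0.0]
contact_force: [1.6, -0.3, -1.8]
gripper_width: 28.7
time: 7.1
eef_pos: [594.6, 268.0, 159.4]
tool_rot: [0.0, 0.994, 0.105, -0.001]
contact_force: [-0.5, -0.7, -1.1]
gripper_width: 29.0
from [594.6 268.  159.4] ang 12.1 w 29.0 t 7.1 -> offset [ 0.3  1.  59.4] drz 0.002
red [314.28113151  88.79830611]
blue [315.34621398 171.73364808]
yellow [314.75082405 243.71538133]
```

View pics/w4.png

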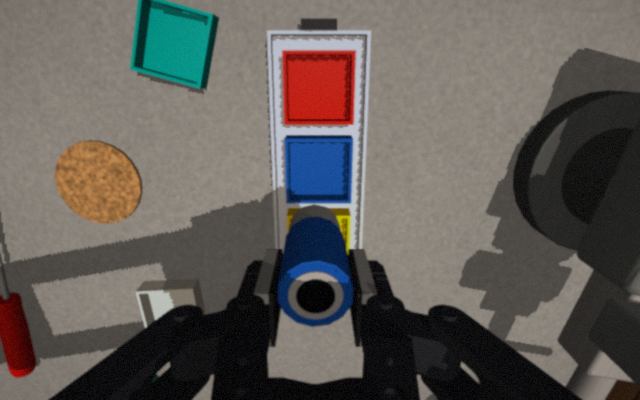

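Wrist view: the blue cup is centred at (319,169) against a predicted (315,172), red at (318,87) and the mat at (98,181). The socket is held upright, with its rim at (316,295). I work out the positions from this view.

```bash
python3 - <<'E'
from h import *
st=sensors.read_state(); s=snapshot('wrist')
b=onplane(s,(319.3,169),23,st); print(b, 'red',onplane(s,(318.5,87.5),23,st),'mat',onplane(s,(98.5,181.3),5,st))
k=onplane(s,(316,294.5),159.4-6.4+65,st); print('held top',k)
plan(b[0],b[1],13,12)
E
```

```text
[597.61453448 268.99498251  23.        ] red [581.99857574 337.58344577  23.        ] mat [391.89257611 208.01945565   5.        ]
held top [594.42645696 267.98192972 218.        ]
from [594.2 266.2 159.7] ang 12.0 w 28.7 t 7.2 -> offset [  4.1  -2.2 146.6] drz -0.001
```

```bash
python3 -m handwheel '{"dr":[[0,0,0],[0,0,0],[0,0,0],[0,0,0],[0,0,0],[0,0,0],[0,0,0],[0,0,0],[0,0,0],[0,0,0]],"offset":[[2,-1,40],[2,-1,80],[2,-1,115],[2,-1,135],[2,-1,146],[2,-1,146],[2,-1,146],[2,-1,146],[2,-1,146],[2,-1,146]],"grip":[0,0,0,0,0,0,0,1,1,1]}'
python3 -m handwheel '{"dr":[[0,0,0],[0,0,0],[0,0,0],[0,0,0],[0,0,0],[0,0,0],[0,0,0]],"offset":[[0,0,0],[0,0,-30],[0,0,-75],[0,0,-125],[0,0,-170],[0,0,-170],[0,0,-170]],"grip":[1,1,1,1,1,1,1]}'
python3 - <<'E'
from h import *
plan(440,-37,150,50)
st,s=look('w5')
E
```

```text
time: 8.2
eef_pos: [597.5, 268.7, 14.9]
tool_rot: [-0.0, 0.995, 0.104, 0.001]
contact_force: [0.1, -0.5, 0.5]
gripper_width: 71.3
time: 8.9
eef_pos: [597.8, 269.0, 186.2]
tool_rot: [-0.001, 0.995, 0.104, 0.002]
contact_force: [0.0, -0.2, -1.2]
gripper_width: 85.9
from [597.8 269.  186.2] ang 12.0 w 85.9 t 8.9 -> offset [-218.1  266.6   35.1] drz -0.663
```

View pics/w5.png

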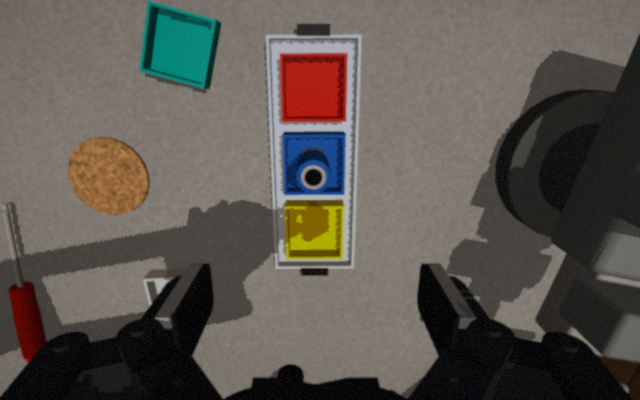

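The blue socket stands upright in the blue cup (ring at 313,177), and all cups and the mat at (108,176) are in view. Next is the can.

```bash
python3 -m handwheel '{"dr":[[0,0,-0.66],[0,0,-0.66],[0,0,-0.66],[0,0,-0.66],[0,0,-0.66],[0,0,-0.66],[0,0,-0.66],[0,0,-0.66],[0,0,-0.66],[0,0,-0.66]],"offset":[[-218,267,0],[-218,267,0],[-218,267,0],[-218,267,0],[-218,267,0],[-218,267,0],[-218,267,0],[-218,267,0],[-218,267,0],[-218,267,0]],"grip":[1,1,1,1,1,1,1,1,1,1]}'
python3 - <<'E'
from h import *
plan(440,-37,25,50)
st,s=look('w6')
for p in [(440,-37,92),(440,-37,115),(487.3,-60.3,65)]: print(p,proj(s,p,st))
E
```

```text
time: 9.95
eef_pos: [438.9, -37.2, 183.1]
tool_rot: [-0.001, 0.907, 0.421, -0.001]
contact_force: [-0.1, 0.9, -0.2]
gripper_width: 85.3
from [438.9 -37.2 183.1] ang 49.8 w 85.3 t 9.95 -> offset [  0.9   1.  158.1] drz -0.004
(440, -37, 92) [316.30065507 186.31355402]
(440, -37, 115) [316.40976365 195.55207053]
(487.3, -60.3, 65) [330.29410372 232.26339487]
```

View pics/w6.png

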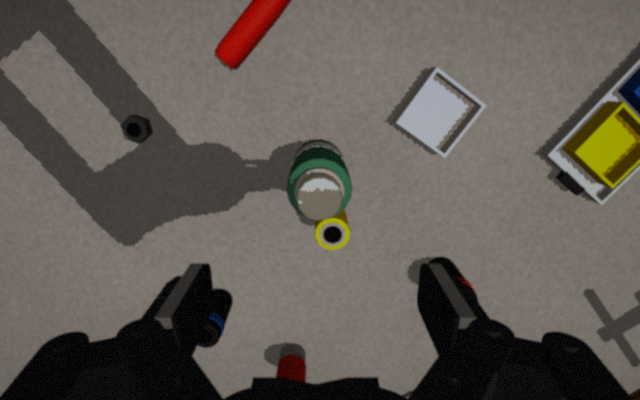

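Wrist view: the can's cap is at (319,198) and yellow is behind it at (332,233), both within 3 px of the prediction. I descend and grip.

```bash
python3 -m handwheel '{"dr":[[0,0,0],[0,0,0],[0,0,0],[0,0,0],[0,0,0],[0,0,0],[0,0,0],[0,0,0],[0,0,0],[0,0,0]],"offset":[[2,2.5,40],[2,2.5,80],[2,2.5,115],[2,2.5,145],[2,2.5,158],[2,2.5,158],[2,2.5,158],[2,2.5,158],[2,2.5,158],[2,2.5,158]],"grip":[1,1,1,1,1,1,0,0,0,0]}' 40
python3 -m handwheel '{"dr":[[0,0,0],[0,0,0],[0,0,0],[0,0,0]],"offset":[[0,0,0],[0,0,0],[0,0,0],[0,0,0]],"grip":[0,0,0,0]}' 40
python3 - <<'E'
from h import *
plan(391,208,150,12)
E
```

```text
time: 11.0
eef_pos: [443.7, -37.8, 27.2]
tool_rot: [0.001, 0.907, 0.421, 0.002]
contact_force: [0.9, 1.3, 6.1]
gripper_width: 51.2
time: 11.4
eef_pos: [443.7, -37.8, 27.2]
tool_rot: [0.001, 0.907, 0.421, 0.002]
contact_force: [0.6, 3.3, 7.3]
gripper_width: 51.1
from [443.7 -37.8  27.2] ang 49.8 w 51.1 t 11.4 -> offset [ 153.9 -198.8 -122.9] drz 0.659
```

```bash
python3 -m handwheel '{"dr":[[0,0,0],[0,0,0],[0,0,0],[0,0,0],[0,0,0],[0,0,0],[0,0,0],[0,0,0],[0,0,0],[0,0,0]],"offset":[[0,0,-15],[0,0,-40],[0,0,-70],[20,-26,-80],[45,-58,-80],[70,-90,-80],[95,-123,-80],[120,-155,-80],[142,-184,-80],[154,-199,-80]],"grip":[0,0,0,0,0,0,0,0,0,0]}'
python3 -m handwheel '{"dr":[[0,0,0],[0,0,0],[0,0,0]],"offset":[[0,0,0],[0,0,0],[0,0,0]],"grip":[0,0,0]}'
python3 - <<'E'
from h import *
plan(391,208,32,12)
st,s=look('w7'); im=s['pixels']; hsv=cv2.cvtColor(im,cv2.COLOR_RGB2HSV)
print(proj(s,(391,208,5),st))
m=cv2.inRange(hsv,(8,90,40),(20,255,255)); n,l,q,c=cv2.connectedComponentsWithStats(m)
for i in np.argsort(-q[1:,4])[:3]+1: print(q[i],c[i])
t=snapshot('top'); save('t7',cv2.resize(t['pixels'][190:300,150:300],None,fx=3,fy=3))
E
```

```text
time: 12.4
eef_pos: [388.4, 210.1, 106.0]
tool_rot: [-0.0, 0.907, 0.422, -0.0]
contact_force: [0.2, -0.9, -1.7]
gripper_width: 51.1
time: 12.7
eef_pos: [389.4, 207.0, 105.9]
tool_rot: [0.0, 0.907, 0.421, -0.0]
contact_force: [0.3, 0.2, -3.0]
gripper_width: 50.8
from [389.4 207.  105.9] ang 49.8 w 50.8 t 12.7 -> offset [ 1.8  0.6 73.9] drz 0.659
[317.4594525  182.42958819]
[ 265  132  103   78 4701] [316.75388215 164.46756009]
[438 385   1   1   1] [438. 385.]
[466 397   1   1   1] [466. 397.]
```

View pics/w7.png

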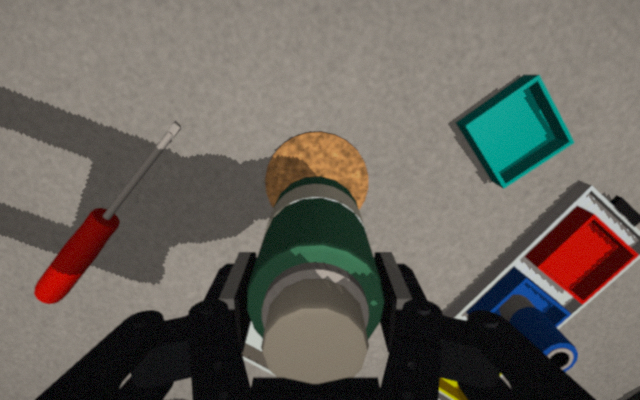

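The mat spans x 265–368 with its top at row 132, so its centre is about (316.5,181), agreeing with the prediction. The can is upright in the grip, so I set it down.

```bash
python3 -m handwheel '{"dr":[[0,0,0],[0,0,0],[0,0,0],[0,0,0],[0,0,0],[0,0,0],[0,0,0],[0,0,0],[0,0,0],[0,0,0]],"offset":[[1,0.5,25],[1,0.5,50],[1,0.5,65],[1,0.5,73],[1,0.5,73],[1,0.5,73],[1,0.5,73],[1,0.5,73],[1,0.5,73],[1,0.5,73]],"grip":[0,0,0,0,0,0,1,1,1,1]}'
python3 -m handwheel '{"dr":[[0,0,0],[0,0,0],[0,0,0],[0,0,0],[0,0,0],[0,0,0]],"offset":[[0,0,0],[0,0,-30],[0,0,-75],[0,0,-125],[0,0,-155],[0,0,-155]],"grip":[1,1,1,1,1,1]}'
python3 - <<'E'
from h import *
plan(488,-60,180,12)
st,s=look('w8'); print(proj(s,(391,208,120),st),proj(s,(391,208,5),st))
E
```

```text
time: 13.8
eef_pos: [391.0, 208.7, 33.4]
tool_rot: [0.0, 0.907, 0.421, 0.0]
contact_force: [-0.3, 0.2, 0.7]
gripper_width: 85.7
time: 14.4
eef_pos: [394.2, 210.1, 192.8]
tool_rot: [0.0, 0.907, 0.421, 0.005]
contact_force: [-0.4, -0.1, -0.9]
gripper_width: 85.6
from [394.2 210.1 192.8] ang 49.8 w 85.6 t 14.4 -> offset [-145.9  245.9   12.6] drz 0.66
[309.21085579 190.58509275] [309.81375466 156.4592808 ]
```

View pics/w8.png

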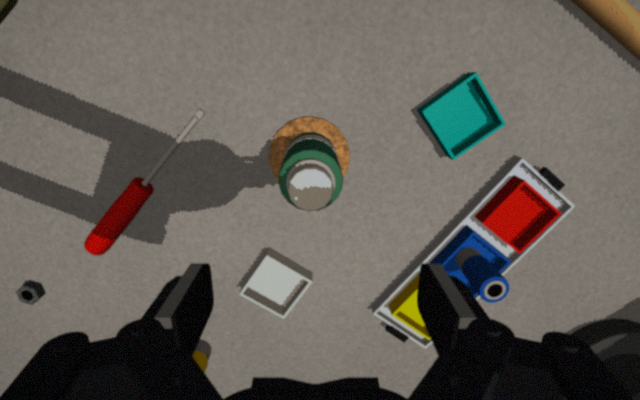

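The can stands on the mat (cap at 310,188, predicted 309,191). Next is yellow.

```bash
python3 -m handwheel '{"dr":[[0,0,0.66],[0,0,0.66],[0,0,0.66],[0,0,0.66],[0,0,0.66],[0,0,0.66],[0,0,0.66],[0,0,0.66],[0,0,0.66],[0,0,0.66]],"offset":[[-146,246,0],[-146,246,0],[-146,246,0],[-146,246,0],[-146,246,0],[-146,246,0],[-146,246,0],[-146,246,0],[-146,246,0],[-146,246,0]],"grip":[1,1,1,1,1,1,1,1,1,1]}'
cat > ring.py <<'E'
from h import *
import sys
c=sys.argv[1]; g=[float(v) for v in sys.argv[2:4]]; z=65
st=sensors.read_state(); s=snapshot('wrist'); hsv=cv2.cvtColor(s['pixels'],cv2.COLOR_RGB2HSV)
gp=proj(s,(*g,z),st); print('expected px',gp)
# bright rim+hole: low-saturation bright pixels near the expected place give the rim circle
m=cv2.inRange(hsv,(20,110,60),(35,255,255)) if c=='yellow' else cv2.inRange(hsv,(0,150,60),(8,255,255))|cv2.inRange(hsv,(172,150,60),(180,255,255))
k=np.zeros_like(m); cv2.circle(k,tuple(int(v) for v in gp),30,255,-1); m&=k
P=cv2.findContours(m,cv2.RETR_CCOMP,cv2.CHAIN_APPROX_NONE); 
for q,h in zip(P[0],P[1][0]):
    if len(q)>20: (x,y),r=cv2.minEnclosingCircle(q); p=onplane(s,(x,y),z,st); print('hole' if h[3]>=0 else 'outer',round(x,1),round(y,1),round(r,1),p.round(1))
    if len(q)>20 and h[3]>=0: plan(p[0],p[1],5,12)
E
python3 ring.py yellow 488 -60
```

```text
time: 15.45
eef_pos: [483.3, -60.4, 187.4]
tool_rot: [-0.0, 0.994, 0.105, -0.001]
contact_force: [0.1, 0.8, -0.1]
gripper_width: 85.7
expected px [320.53808378 175.50996502]
outer 322.0 170.8 22.4 [488.3 -55.7  65. ]
hole 322.0 176.0 14.1 [489.3 -60.2  65. ]
from [483.6 -60.4 187.7] ang 12.1 w 85.2 t 15.5 -> offset [  5.8   1.1 182.7] drz 0.001
```

```bash
python3 -m handwheel '{"dr":[[0,0,0],[0,0,0],[0,0,0],[0,0,0],[0,0,0],[0,0,0],[0,0,0],[0,0,0],[0,0,0],[0,0,0]],"offset":[[4,0.5,20],[4,0.5,60],[4,0.5,100],[4,0.5,140],[4,0.5,170],[4,0.5,182],[4,0.5,182],[4,0.5,182],[4,0.5,182],[4,0.5,182]],"grip":[1,1,1,1,1,1,1,0,0,0]}' 40
python3 -m handwheel '{"dr":[[0,0,0],[0,0,0],[0,0,0],[0,0,0],[0,0,0],[0,0,0]],"offset":[[0,0,0],[0,0,0],[0,0,0],[0,0,0],[0,0,0],[0,0,0]],"grip":[0,0,0,0,0,0]}' 40
python3 - <<'E'
from h import *
plan(611,198,160,12)
E
```

```text
time: 16.5
eef_pos: [489.5, -61.4, 7.2]
tool_rot: [0.0, 0.995, 0.105, 0.001]
contact_force: [-0.3, 0.2, 0.0]
gripper_width: 43.7
time: 17.1
eef_pos: [489.3, -61.6, 7.2]
tool_rot: [0.0, 0.995, 0.104, 0.001]
contact_force: [-0.4, 0.9, 4.6]
gripper_width: 30.6
from [489.3 -61.6   7.2] ang 12.0 w 30.6 t 17.1 -> offset [ 173.2 -228.6 -152.6] drz -0.001
```

```bash
python3 -m handwheel '{"dr":[[0,0,0],[0,0,0],[0,0,0],[0,0,0],[0,0,0],[0,0,0],[0,0,0],[0,0,0],[0,0,0],[0,0,0]],"offset":[[0,0,-20],[0,0,-60],[0,0,-105],[10,-14,-130],[38,-50,-130],[65,-86,-130],[92,-122,-130],[120,-158,-130],[147,-194,-130],[173,-229,-130]],"grip":[0,0,0,0,0,0,0,0,0,0]}'
python3 -m handwheel '{"dr":[[0,0,0],[0,0,0],[0,0,0]],"offset":[[0,0,0],[0,0,0],[0,0,0]],"grip":[0,0,0]}'
python3 - <<'E'
from h import *
plan(611,198,13,12)
st,s=look('w9'); print(proj(s,(611,198,23),st))
E
```

```text
time: 18.1
eef_pos: [610.2, 200.2, 136.0]
tool_rot: [0.0, 0.995, 0.104, -0.0]
contact_force: [-0.1, -1.1, -2.2]
gripper_width: 30.6
time: 18.4
eef_pos: [608.9, 197.5, 135.6]
tool_rot: [0.0, 0.995, 0.104, -0.001]
contact_force: [0.4, -0.5, -2.4]
gripper_width: 30.5
from [608.9 197.5 135.6] ang 12.0 w 30.5 t 18.4 -> offset [ 2.400e+00 -1.000e-01  1.226e+02] drz -0.001
[317.74616209 177.63918829]
```

View pics/w9.png

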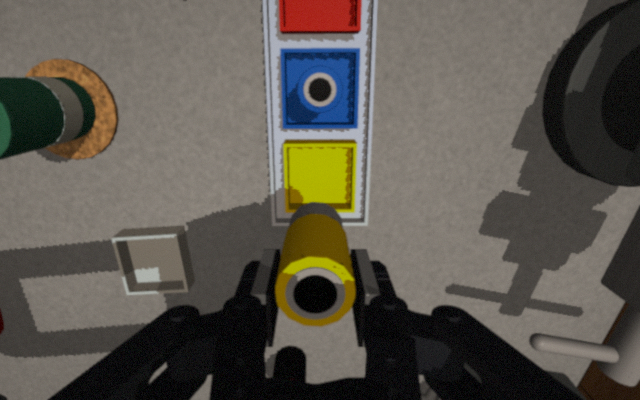

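The yellow cup's rim is centred at about (320,177), predicted (318,178), with blue standing upright in its cup at (320,90). I lower yellow with a 3 mm correction.

```bash
python3 -m handwheel '{"dr":[[0,0,0],[0,0,0],[0,0,0],[0,0,0],[0,0,0],[0,0,0],[0,0,0],[0,0,0],[0,0,0],[0,0,0]],"offset":[[3,0,30],[3,0,65],[3,0,95],[3,0,115],[3,0,122],[3,0,122],[3,0,122],[3,0,122],[3,0,122],[3,0,122]],"grip":[0,0,0,0,0,0,0,1,1,1]}'
python3 -m handwheel '{"dr":[[0,0,0],[0,0,0],[0,0,0],[0,0,0],[0,0,0],[0,0,0],[0,0,0]],"offset":[[0,0,0],[0,0,-30],[0,0,-75],[0,0,-125],[0,0,-170],[0,0,-170],[0,0,-170]],"grip":[1,1,1,1,1,1,1]}'
python3 - <<'E'
from h import *
plan(606,-216,185,12)
E
```

```text
time: 19.45
eef_pos: [613.6, 199.1, 14.7]
tool_rot: [-0.0, 0.995, 0.104, 0.001]
contact_force: [0.6, -0.2, 0.3]
gripper_width: 73.1
time: 20.15
eef_pos: [613.9, 199.5, 185.9]
tool_rot: [-0.0, 0.995, 0.104, 0.002]
contact_force: [-0.3, 0.3, -0.0]
gripper_width: 85.4
from [613.9 199.5 185.9] ang 12.0 w 85.4 t 20.15 -> offset [-94.  404.8   0.5] drz -0.0
```

```bash
python3 -m handwheel '{"dr":[[0,0,0],[0,0,0],[0,0,0],[0,0,0],[0,0,0],[0,0,0],[0,0,0],[0,0,0],[0,0,0],[0,0,0]],"offset":[[-94,404,0],[-94,404,0],[-94,404,0],[-94,404,0],[-94,404,0],[-94,404,0],[-94,404,0],[-94,404,0],[-94,404,0],[-94,404,0]],"grip":[1,1,1,1,1,1,1,1,1,1]}'
python3 -m handwheel '{"dr":[[0,0,0],[0,0,0],[0,0,0]],"offset":[[0,0,0],[0,0,0],[0,0,0]],"grip":[1,1,1]}'
python3 ring.py red 606 -216
```

```text
time: 21.15
eef_pos: [603.3, -217.7, 181.4]
tool_rot: [-0.001, 0.995, 0.102, -0.002]
contact_force: [-0.3, 0.5, -1.0]
gripper_width: 85.1
time: 21.45
eef_pos: [604.8, -213.5, 183.8]
tool_rot: [-0.0, 0.994, 0.105, -0.0]
contact_force: [-0.9, -0.0, -0.5]
gripper_width: 85.2
expected px [315.67529141 178.94960057]
outer 316.0 173.8 23.3 [ 605.3 -211.5   65. ]
hole 316.6 179.0 15.9 [ 606.8 -215.9   65. ]
from [ 605.  -213.7  184. ] ang 12.1 w 85.0 t 21.5 -> offset [  1.4   2.6 179. ] drz 0.002
```

```bash
python3 -m handwheel '{"dr":[[0,0,0],[0,0,0],[0,0,0],[0,0,0],[0,0,0],[0,0,0],[0,0,0],[0,0,0],[0,0,0],[0,0,0]],"offset":[[1,2,30],[1,2,75],[1,2,115],[1,2,150],[1,2,170],[1,2,178],[1,2,178],[1,2,178],[1,2,178],[1,2,178]],"grip":[1,1,1,1,1,1,1,0,0,0]}' 40
python3 -m handwheel '{"dr":[[0,0,0],[0,0,0],[0,0,0],[0,0,0],[0,0,0],[0,0,0]],"offset":[[0,0,0],[0,0,0],[0,0,0],[0,0,0],[0,0,0],[0,0,0]],"grip":[0,0,0,0,0,0]}' 40
python3 - <<'E'
from h import *
plan(581.5,338,160,12)
E
```

```text
time: 22.5
eef_pos: [607.4, -217.8, 7.6]
tool_rot: [0.001, 0.995, 0.104, 0.001]
contact_force: [-0.2, -0.1, 0.2]
gripper_width: 43.6
time: 23.1
eef_pos: [607.2, -217.7, 7.5]
tool_rot: [0.001, 0.995, 0.104, 0.001]
contact_force: [-0.1, 0.2, 6.3]
gripper_width: 32.8
from [ 607.2 -217.7    7.5] ang 12.0 w 32.8 t 23.1 -> offset [  90.4 -548.8 -153. ] drz -0.001
```

```bash
python3 -m handwheel '{"dr":[[0,0,0],[0,0,0],[0,0,0],[0,0,0],[0,0,0],[0,0,0],[0,0,0],[0,0,0],[0,0,0],[0,0,0]],"offset":[[0,0,-20],[0,0,-60],[0,0,-105],[2,-12,-145],[8,-50,-150],[15,-90,-150],[22,-132,-150],[29,-176,-150],[36,-219,-150],[43,-262,-150]],"grip":[0,0,0,0,0,0,0,0,0,0]}'
python3 -m handwheel '{"dr":[[0,0,0],[0,0,0],[0,0,0],[0,0,0],[0,0,0],[0,0,0],[0,0,0],[0,0,0],[0,0,0],[0,0,0]],"offset":[[7,-43,0],[14,-86,0],[21,-129,0],[28,-172,0],[35,-214,0],[41,-250,0],[45,-275,0],[47,-287,0],[47,-287,0],[47,-287,0]],"grip":[0,0,0,0,0,0,0,0,0,0]}'
python3 - <<'E'
from h import *
plan(581.5,338,13.5,12)
st,s=look('w10'); print(proj(s,(581.5,338,23),st))
E
```

```text
time: 24.1
eef_pos: [593.0, 49.4, 155.7]
tool_rot: [-0.0, 0.995, 0.104, -0.0]
contact_force: [1.0, -0.1, -1.6]
gripper_width: 32.8
time: 25.1
eef_pos: [580.1, 337.0, 155.5]
tool_rot: [0.001, 0.995, 0.104, -0.001]
contact_force: [-0.0, -0.2, -1.4]
gripper_width: 32.7
from [580.1 337.  155.5] ang 12.0 w 32.7 t 25.1 -> offset [  1.7  -0.9 142. ] drz -0.001
[316.84887937 170.82035268]
```

View pics/w10.png

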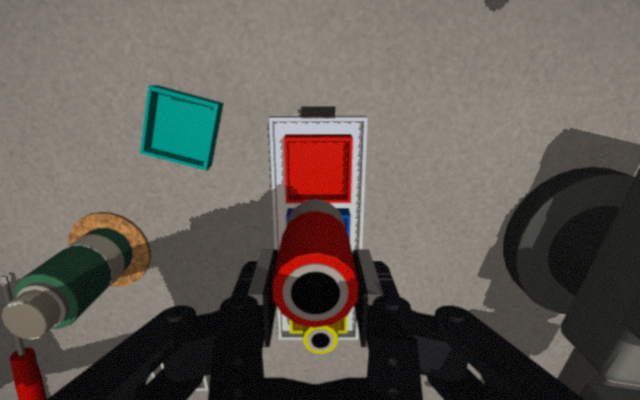

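The red cup is centred at (318,169), predicted (317,171), with yellow in its cup at (320,340) and the can on the mat. I lower red and retreat.

```bash
python3 -m handwheel '{"dr":[[0,0,0],[0,0,0],[0,0,0],[0,0,0],[0,0,0],[0,0,0],[0,0,0],[0,0,0],[0,0,0],[0,0,0]],"offset":[[2,-1,40],[2,-1,80],[2,-1,115],[2,-1,135],[2,-1,142],[2,-1,142],[2,-1,142],[2,-1,142],[2,-1,142],[2,-1,142]],"grip":[0,0,0,0,0,0,0,1,1,1]}'
python3 -m handwheel '{"dr":[[0,0,0],[0,0,0],[0,0,0],[0,0,0],[0,0,0],[0,0,0],[0,0,0],[0,0,0],[0,0,0],[0,0,0]],"offset":[[0,0,0],[0,0,-30],[0,0,-75],[0,0,-125],[0,0,-170],[0,30,-170],[0,75,-170],[0,75,-170],[0,75,-170],[0,75,-170]],"grip":[1,1,1,1,1,1,1,1,1,1]}'
python3 - <<'E'
from h import *
st,s=look('w11'); t=snapshot('top'); sc=snapshot('scene')
a=cv2.resize(t['pixels'][120:290,140:460],(640,340)); b=s['pixels'][:240]
save('fin',np.vstack([a,b]))
for n,p in [('red',(581.5,338,71)),('blue',(596.5,268,71)),('yellow',(611,198,71))]: print(n,proj(s,p,st), proj(t,p))
E
```

```text
time: 26.15
eef_pos: [582.7, 339.9, 14.6]
tool_rot: [-0.0, 0.995, 0.104, 0.001]
contact_force: [0.4, 0.9, -1.3]
gripper_width: 74.9
time: 27.15
eef_pos: [597.4, 266.9, 183.8]
tool_rot: [-0.0, 0.995, 0.104, -0.0]
contact_force: [-0.7, 0.3, -0.1]
gripper_width: 85.2
red [313.93226144  87.16193414] [169.07124104 173.19055235]
blue [314.12322572 176.33623847] [198.15075755 167.52019851]
yellow [313.74595487 253.17068991] [227.30179011 162.07631232]
```

View pics/fin.png

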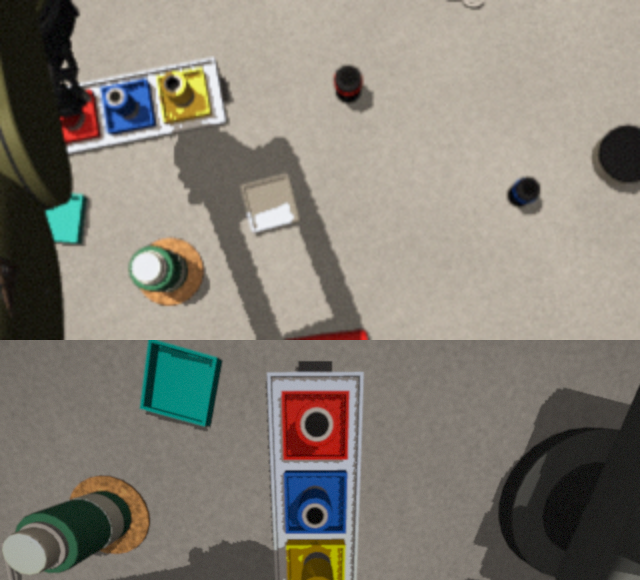

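All three sockets stand in their cups. In the wrist panel red is at (316,425), which is image row 85 against a predicted 87, and blue is at (314,516). Yellow is at (172,83) in the top panel. The black sockets are at (348,80) and (527,188), which is where they started. I check the can numerically, then hand in.

```bash
python3 - <<'E'
from h import *
t=snapshot('top')
for n,uv,z in [('can cap',(140+149.5/2,120+268/2),115),('mat',(140+167/2,120+271/2),5),('yellow',(140+172.5/2,120+83/2),71),('blue',(140+115/2,120+96.5/2),71),('rb',(140+348.5/2,120+78/2),65),('bb',(140+528/2,120+187/2),65)]: print(n,onplane(t,uv,z).round(0))
st=sensors.read_state(); print(st['time'],np.abs(st['qd']).max(),st['contact_force'])
r.job_done()
E
```

```text
can cap [389. 206. 115.]
mat [390. 210.   5.]
yellow [612. 201.  71.]
blue [595. 269.  71.]
rb [624. -12.  65.]
bb [ 493. -228.   65.]
27.35 0.001886652408919454 [-0.69089581  0.10938238 -0.44975319]
the job is handed in; nothing more can be done
```

I handed the job in at 27 s with all three sleeved sockets standing upright in the cups of their own colour and the oil can standing on the cork mat. The system gave no verdict.

**Last checks:**
- **Sockets:** Blue and yellow were measured within about 4 mm of their cup centres. Red was within about 2 px of where it should be in the wrist view.
- **Oil can:** It stands about 4 mm from the mat centre, and every view after the grasp showed it upright.
- **Black sockets:** Both are within about 2 mm of their starting positions, which is about what the cameras can resolve.
- **Robot:** The gripper is open and clear of everything, and the arm is at rest.

**What went wrong:** The first grasp of blue closed on nothing. The real fingertips sit about 31 mm short of the TCP the robot reports. The socket did not move, and I lowered every later grasp to allow for it. No final check failed. The arm hid the red socket from the top camera, so only the wrist camera checked it.

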